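Check weights back into their graded block

TASK

The balance check is over: put the five brass check weights back into the wooden storage block, lined up in order of size, each upright and fully down in the well made for it, the largest weight in the largest well and so on to the smallest. Lower each one into its well rather than letting it drop, do not knock any over, and leave the beaker, the vial and the petri dish standing where they are.

Things in the scene. Friction and masses are not known exactly. Their poses are not given: they have to be found in the camera images.
- weight_block: Brown wooden block fixed on the bench, 68 x 258 x 26 mm (x, y, z), any yaw. Origin: centre of its underside, z up, y along the row. Five round blind wells with green floors in its top, in a row at x = 0: centres y = +100, +50, 0, -50, -100 mm, diameters 46, 36, 30, 26, 21 mm (8 mm over the weight's), all 10 mm deep (floor 16 mm above the underside), the rim only lightly chamfered: centre the weight before lowering. Blank brass plate on the -x side.
- w500: The largest of five gold-coloured brass check weights, loose, standing upright: round, body 38 mm in diameter and 43.7 mm high, above it a narrower neck and a knob 34 mm in diameter and 12.4 mm thick; 62 mm high in all, about 500 g. Origin at the centre of its underside, z up. Belongs in the 46 mm well.
- w200: The second largest of five gold-coloured brass check weights, loose, standing upright: round, body 28 mm in diameter and 29.9 mm high, above it a narrower neck and a knob 25 mm in diameter and 9.5 mm thick; 44 mm high in all, about 200 g. Origin at the centre of its underside, z up. Belongs in the 36 mm well.
- w100: The middle of five gold-coloured brass check weights, loose, standing upright: round, body 22 mm in diameter and 23.7 mm high, above it a narrower neck and a knob 20 mm in diameter and 8.3 mm thick; 36 mm high in all, about 100 g. Origin at the centre of its underside, z up. Belongs in the 30 mm well.
- w50: The second smallest of five gold-coloured brass check weights, loose, standing upright: round, body 18 mm in diameter and 18.3 mm high, above it a narrower neck and a knob 16 mm in diameter and 7.1 mm thick; 29 mm high in all, about 50 g. Origin at the centre of its underside, z up. Belongs in the 26 mm well.
- w20: The smallest of five gold-coloured brass check weights, loose, standing upright: round, body 13 mm in diameter and 13.7 mm high, above it a narrower neck and a knob 11.5 mm in diameter and 6.2 mm thick; 23 mm high in all, about 20 g. Origin at the centre of its underside, z up. Belongs in the 21 mm well.
- beaker: Bystander, loose: empty clear beaker, 52 mm in diameter, 68 mm high. Origin at the centre of its underside, z up.
- vial: Bystander, loose: amber screw vial with a red cap, 28 mm in diameter, 62 mm high. Origin at the centre of its underside, z up.
- petri: Bystander, loose: closed petri dish, pale, 58 mm in diameter, 16 mm high. Origin at the centre of its underside, z up.
There are look-alikes about, which are no part of the job. Leave any pink or purple look-alike of the w500 alone.

How it is judged:
At the end, for the whole second after the job is handed in: Each of the five weights stands in its own well of the block: within 8 mm of the well's centre along and across the row, its underside no more than 3 mm above the well's floor, upright within 0.12 rad, at rest and released (x of w500 in the frame of weight_block between -0.008 and 0.008 m and y of w500 in the frame of weight_block between 0.092 and 0.108 m and z of each of w500, w200, w100, w50, w20 in the frame of weight_block below 0.019 m and angle between each of w500, w200, w100, w50, w20's own z axis and vertical below 0.12 rad and linear speed of each of w500, w200, w100, w50, w20 below 0.02 m/s and x of w200 in the frame of weight_block between -0.008 and 0.008 m and y of w200 in the frame of weight_block between 0.042 and 0.058 m and x of w100 in the frame of weight_block between -0.008 and 0.008 m and y of w100 in the frame of weight_block between -0.008 and 0.008 m and x of w50 in the frame of weight_block between -0.008 and 0.008 m and y of w50 in the frame of weight_block between -0.058 and -0.042 m and x of w20 in the frame of weight_block between -0.008 and 0.008 m and y of w20 in the frame of weight_block between -0.108 and -0.092 m); the robot touches nothing.
It fails at once if a weight is knocked over (angle between any of w500, w200, w100, w50, w20's own z axis and vertical above 0.7 rad).
It fails at once if a weight is let fall (free of the fingers it moves faster than 0.7 m/s, a fall of 25 mm) ((contact force between w500 and the fingers below 0.01 N and linear speed of w500 above 0.7 m/s) or (contact force between w200 and the fingers below 0.01 N and linear speed of w200 above 0.7 m/s) or (contact force between w100 and the fingers below 0.01 N and linear speed of w100 above 0.7 m/s) or (contact force between w50 and the fingers below 0.01 N and linear speed of w50 above 0.7 m/s) or (contact force between w20 and the fingers below 0.01 N and linear speed of w20 above 0.7 m/s)).
It fails at once if the beaker, vial or petri dish is pushed more than 30 mm away or tipped (distance of any of beaker, vial, petri from where it was at the start of the episode above 0.03 m or angle between any of beaker, vial, petri's own z axis and vertical above 0.5 rad).
It also fails if it takes over 115 s, if anything falls off the work surface, if the arm or the gripper's body presses on something with over 40 N, if the wrist force passes 120 N, or if a joint passes its speed limit or range.

ROBOT

A 6-joint arm with a two-finger parallel gripper is mounted at the origin on a cart in front of the work surface, level with it; the furniture and walls round the work are solid. World frame = base frame: x ahead of the robot, y to its left, z up, the work surface at z = 0. Lengths are in m, angles in rad, forces in N, time in s.
With the tool pointing down it reaches from about 0.35 to 0.975 m from the base axis. Payload 17.4 kg.
Tool frame: the origin (TCP) lies between the finger pads; the fingertips stand 14 mm ahead of it and the grasp point (between the pads) lies 5 mm behind it; z points along the fingers, y is the line along which they close (so a half turn about z gives the same grasp; the last joint's range is limited). The gripper opens to 85 mm and grips with 20 to 120 N. Pads are 22 mm wide; open, the fingers measure 114 mm over their backs; the gripper's body (76 mm by 85 mm) begins 54 mm behind the grasp point. The pads swing forward as they close: fully open they stand 13 mm farther back than shut.
Start: joints at [-1.374, 0.116, 1.442, -0, 1.584, -0.038], TCP at [0.157, -0.656, 0.245] pointing down, gripper open.
Joint ranges: [-2.83, 2.83], [-0.83, 2.19], [0.07, 2.5], [-1.14, 4.28], [0.01, 3], [-2.97, 2.97]. Speed limits (rad/s): [1.89, 1.89, 2.22, 3.14, 3.14, 3.14].

INTERFACE

Orientations are given as a unit quaternion [w, x, y, z].
In Python, from bench import manip, eyes, order gives the robot as it stands.
- The arm moves only by the tool step_arm, never from a script. Its argument "steps" is a list of rows, each a list of 7 numbers: the shift along the tool's x, y, z normalised to -1 to 1, where 1 is 200 mm, then the turn, a rotation vector about the tool's x, y, z normalised to -1 to 1, where 1 is 180 degrees, then the closure, from 0 (fully open) to 1 (shut). In form: [[x, y, z, ax, ay, az, claw], ...]. A call has 1 to 20 rows; each row is the pose to reach, as a shift and turn from the pose commanded when the call began, along the tool's axes at that moment, turning the shorter way round; what a row does not reach only later rows make up. A row lasts 1/12 s, in which the tool goes at most 41.7 mm and 7.16 degrees, less where a joint would pass 70% of its speed; a pose out of reach is approached as far as the arm can. A call with a number of a shift or a turn outside -1 to 1 is refused whole. A call with a gripper value outside its range is refused whole. The fingers move at their own pace and stop on an object; "grip_force" is the grip in N (left out, the last holds). Time passes only in rows, so rows that repeat a pose let the fingers close. It gives the time, the measured TCP pose, the force, the opening and the grip force at its end, in the units of the state.
- manip.read_state(): the state, without advancing time (a new reading comes with each control period).
- eyes.get_image(name): name is "scene" or "top"; returns a dict with "color" (384x512x3 uint8, red, green, blue), "intrinsics" (3x3 intrinsics, pixels), "distortion" ([k1, k2, p1, p2, k3] as OpenCV has them; the pictures are not rectified), "world_from_camera" (4x4, takes a point from camera to world coordinates). Camera axes: x right, y down, z forward; pixel columns grow to the right and rows downward; lengths in m; the calibration is good to about 2 mm. A picture is of the moment at which its call begins. There is no depth.
- order.hand_in(): hands the job in; it is judged then, once.
The state is a dict: "clock": time; "qpos": joint angles; "joint_vel": joint speeds; "joint_torque": joint torques, N m; "tcp_pos": TCP position; "eef_rot": TCP orientation; "contact_force": force on the tool from outside, world axes, zero at the start; "ft_torque": the same for the moment, N m; "finger_gap": finger opening in m; "grasp_force": force on a finger pad.
Only numpy, scipy, OpenCV 4.12 (cv2) and the standard library are available. Lean on these libraries where they do the work, as an engineer would, in place of code of your own. Each camera call takes 0.05 s, during which the arm holds its last target. There are 200 camera calls.

## Working session

There is one attempt and no reset: what is moved stays moved. The work goes in short steps, Python scripts to look and compute and a tool call to move; the robot and the scene stay as the last step left them, time stands still between calls to the robot, and variables do not carry over. Pictures are saved under pics/ and viewed, at most 14 in all, crops included, and the job is handed in when it is done.

Besides the shell and the picture viewer there is one more tool, called after ">>>" as name([rows], argument=value, ...), one row to a line, values as JSON. step_arm: Moves the arm, as the interface text tells. Scaled input: -1 to 1 covers 200 mm each way for a shift and 180 degrees each way for a turn. Its arguments: {"type":"object","properties":{"steps":{"type":"array","items":{"type":"array","items":{"type":"number"}}},"grip_force":{"type":"number"}},"required":["steps"]}

```bash
mkdir -p pics; cat > h.py <<'E'
import numpy as np, cv2
from bench import manip, eyes, order
def ray(im,uv):
    K=np.array(im["intrinsics"]);d=np.array(im["distortion"]);T=np.array(im["world_from_camera"])
    p=cv2.undistortPoints(np.array(uv,float).reshape(-1,1,2),K,d).reshape(-1,2)
    D=np.c_[p,np.ones(len(p))]@T[:3,:3].T
    return T[:3,3],D
def onz(im,uv,z):
    o,D=ray(im,uv); return o+D*((z-o[2])/D[:,2])[:,None]
E
python3 - <<'E'
from h import *
for n in("scene","top"):
    im=eyes.get_image(n); cv2.imwrite(f"pics/{n}0.png",im["color"][:,:,::-1]); print(n,np.round(im["world_from_camera"],3),np.round(im["intrinsics"],1),im["distortion"])
print(manip.read_state())
E
```

```text
scene [[-0.498 -0.511  0.701 -0.145]
 [-0.867  0.279 -0.413  0.445]
 [ 0.016 -0.813 -0.582  0.61 ]
 [ 0.     0.     0.     1.   ]] [[471.4   0.  258. ]
 [  0.  471.4 187.6]
 [  0.    0.    1. ]] [-0.1547863  0.         0.         0.         0.       ]
top [[ 0.    -0.991  0.133  0.399]
 [-1.     0.002  0.019  0.051]
 [-0.019 -0.133 -0.991  0.956]
 [ 0.     0.     0.     1.   ]] [[355.1   0.  256. ]
 [  0.  355.1 187.2]
 [  0.    0.    1. ]] [-0.06159187  0.          0.          0.          0.        ]
{'clock': 0.1, 'qpos': array([-1.37378314e+00,  1.16466199e-01,  1.44222464e+00, -1.11322089e-05,
        1.58400325e+00, -3.77961251e-02]), 'joint_vel': array([-0.00083636,  0.00015785, -0.00191113,  0.00044939, -0.00027334,
        0.00146233]), 'joint_torque': array([ 3.64550633e-04, -7.33666635e+01, -6.33787680e+01, -7.85282350e-05,
        5.24317860e-03, -2.21523194e-06]), 'tcp_pos': array([ 0.15700271, -0.65631901,  0.24460073]), 'eef_rot': array([-5.48529096e-04,  9.93115844e-01,  1.17135041e-01, -4.93434205e-05]), 'contact_force': array([-0.07085781, -0.53352655, -0.49195296]), 'ft_torque': array([ 0.05705521, -0.00270683, -0.04635176]), 'grasp_force': 0.0, 'finger_gap': 0.08541980707421057}
```

View pics/scene0.png

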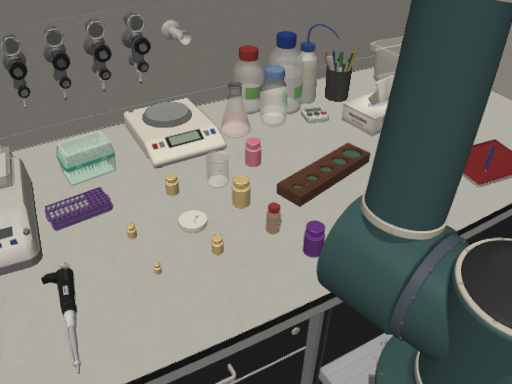

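View pics/top0.png

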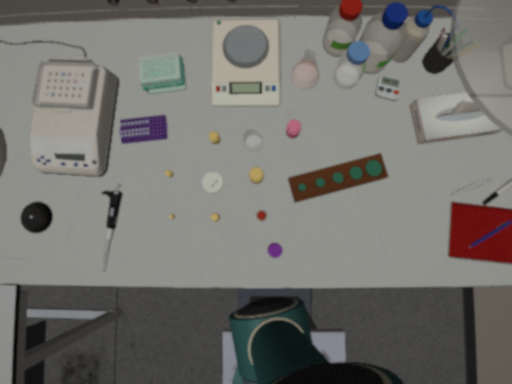

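Gold candidates by pixel (scene / top): w500 (241,192)/(257,175); w200 (172,185)/(214,138); w100 (217,245)/(215,217); w50 (132,231)/(169,173); w20 (157,268)/(171,216). The look-alikes are pink (253,152)/(293,128) and purple (314,240)/(275,250). I choose the gold ones, ordered by size. The block is at top (338,178), with its large well on the right.

```bash
cat >> h.py <<'E'
H={"w500":.062,"w200":.044,"w100":.036,"w50":.029,"w20":.023}
def blobs(im,lo,hi,amin):
    hsv=cv2.cvtColor(im["color"],cv2.COLOR_RGB2HSV)
    m=cv2.inRange(hsv,np.array(lo),np.array(hi))
    n,l,s,c=cv2.connectedComponentsWithStats(m)
    return m,[(c[i],s[i]) for i in range(1,n) if s[i][4]>=amin]
E
python3 - <<'E'
from h import *
px={"scene":dict(w500=(241,192),w200=(172,185),w100=(217,245),w50=(132,231),w20=(157,268)),
"top":dict(w500=(257,175),w200=(214,138),w100=(215,217),w50=(169,173),w20=(171,216))}
for n in("scene","top"):
    im=eyes.get_image(n)
    m,b=blobs(im,(14,70,90),(32,255,255),6)
    for k,p in px[n].items():
        c,s=min(b,key=lambda t:np.hypot(*(t[0]-p)))
        print(n,k,np.round(c,1),s, "mid",np.round(onz(im,[c],H[k]*.5)[0],4),"hi",np.round(onz(im,[c],H[k]*.7)[0],4))
    m,b=blobs(im,(60,80,30),(90,255,200),6)
    for c,s in b:
        w=onz(im,[c],.016)[0]
        if .2<w[0]<.9 and -.5<w[1]<.1: print(" green",np.round(c,1),s,np.round(w,4))
    u0,v0,u1,v1=(100,120,400,290) if n=="scene" else (130,110,400,270)
    cv2.imwrite(f"pics/{n}c.png",cv2.resize(im["color"][v0:v1,u0:u1,::-1],None,fx=2.6,fy=2.6,interpolation=3))
E
```

```text
scene w500 [240.8 191.3] [232 175  18  33 518] mid [0.5572 0.0722 0.031 ] hi [0.5422 0.0802 0.0434]
scene w200 [171.5 184.5] [165 173  14  23 250] mid [0.6621 0.1865 0.022 ] hi [0.65   0.1904 0.0308]
scene w100 [216.9 244.3] [212 234  11  21 202] mid [0.4473 0.1814 0.018 ] hi [0.4401 0.1846 0.0252]
scene w50 [131.2 230.7] [127 223  10  16 121] mid [0.5647 0.3092 0.0145] hi [0.5578 0.3105 0.0203]
scene w20 [157.  267.8] [154 262   7  13  74] mid [0.4491 0.2989 0.0115] hi [0.4446 0.3    0.0161]
 green [351.4 153.5] [343 151  17   6  73] [ 0.5845 -0.248   0.016 ]
 green [339.1 161.3] [333 160  13   4  40] [ 0.5705 -0.1988  0.016 ]
 green [411.9 165.6] [410 164   5   5   7] [ 0.4723 -0.3434  0.016 ]
 green [325.7 169. ] [321 168  10   3  25] [ 0.5586 -0.1504  0.016 ]
 green [311.5 177.5] [308 176   9   3  17] [ 0.546  -0.1014  0.016 ]
 green [297.1 186.6] [295 186   6   2  10] [ 0.5321 -0.0532  0.016 ]
 green [355.1 203.6] [352 201   7   6  17] [ 0.4226 -0.1262  0.016 ]
 green [327.3 240.3] [326 239   4   3   6] [ 0.3587 -0.0063  0.016 ]
 green [338.  240.6] [337 239   4   4   8] [ 0.348
[... 701 characters left out ...]
1  13  99] mid [0.6624 0.1838 0.022 ] hi [0.6599 0.1826 0.0308]
top w100 [214.6 216.8] [211 213   8   8  52] mid [0.4457 0.1788 0.018 ] hi [0.4453 0.1778 0.0252]
top w50 [168.4 173. ] [165 170   8   7  37] mid [0.5642 0.3071 0.0145] hi [0.5632 0.3055 0.0203]
top w20 [171.3 215.9] [169 214   5   4  14] mid [0.4483 0.2963 0.0115] hi [0.448  0.2951 0.0161]
 green [373.5 167.8] [366 161  16  15 187] [ 0.5766 -0.2472  0.016 ]
 green [355.6 172.4] [350 167  12  12 113] [ 0.564  -0.1982  0.016 ]
 green [337.8 177.1] [333 173  10  10  72] [ 0.5514 -0.1497  0.016 ]
 green [319.7 182. ] [316 179   8   8  50] [ 0.5382 -0.101   0.016 ]
 green [301.5 186.7] [299 184   6   6  30] [ 0.5258 -0.0521  0.016 ]
```

View pics/scenec.png

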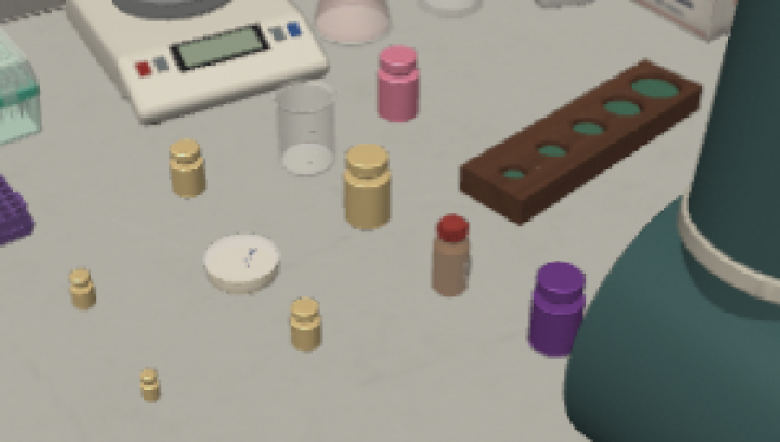

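```bash
cat > g.py <<'E'
# usage: g.py x y z -> tool-axis shift in units of the move
import sys
from h import *
from scipy.spatial.transform import Rotation as R
def st(t=None):
    s=manip.read_state(); q=s["eef_rot"]; r=R.from_quat([q[1],q[2],q[3],q[0]])
    print(round(s["clock"],2),np.round(s["tcp_pos"],4),"gap",round(s["finger_gap"],4),"gf",round(s["grasp_force"],1),"F",np.round(s["contact_force"],1),"j",np.round(s["qpos"],2))
    print("axes x",np.round(r.as_matrix()[:,0],3),"y",np.round(r.as_matrix()[:,1],3))
    if t is not None: print("shift units",np.round(r.inv().apply(np.array(t)-s["tcp_pos"])/.2,3))
if __name__=="__main__": st([float(a) for a in sys.argv[1:4]])
E
python3 - <<'E'
from h import *
im=eyes.get_image("top")
for n,p,z in(("beaker",(253,140),.034),("vial",(262,215),.062),("petri",(212,182),.016)): print(n,onz(im,[p],z).round(3))
E
```

```text
beaker [[0.649 0.077 0.034]]
vial [[0.448 0.053 0.062]]
petri [[0.539 0.188 0.016]]
```

>>> step_arm([
  [0.9,-1,0,0,0,-0.5,0.25],
  [0.9,-1,0,0,0,-0.5,0.25],
  [0.9,-1,0,0,0,-0.5,0.25],
  [0.9,-1,0,0,0,-0.5,0.25],
  [0.9,-1,0,0,0,-0.5,0.25],
  [0.9,-1,0,0,0,-0.5,0.25],
  [0.9,-1,0,0,0,-0.5,0.25],
  [0.9,-1,0,0,0,-0.5,0.25],
  [0.9,-1,0,0,0,-0.5,0.25],
  [0.9,-1,0,0,0,-0.5,0.25],
  [0.9,-1,0,0,0,-0.5,0.25],
  [0.9,-1,0,0,0,-0.5,0.25],
  [0.9,-1,0,0,0,-0.5,0.25],
  [0.9,-1,0,0,0,-0.5,0.25],
], grip_force=40)

```text
clock: 1.42
tcp_pos: [0.2855, -0.42, 0.2453]
eef_rot: [-0.0, 0.618, 0.786, -0.0]
contact_force: [-1.0, 0.2, 0.1]
finger_gap: 0.0641
grasp_force: 0.0
```

```bash
python3 g.py 0.557 0.07 0.16
```

```text
1.42 [ 0.2855 -0.42    0.2453] gap 0.0641 gf 0.0 F [-1.   0.2  0.1] j [-1.02 -0.25  1.79 -0.    1.6  -1.26]
axes x [-0.236  0.972  0.   ] y [ 0.972  0.236 -0.   ]
shift units [2.06  1.898 0.426]
```

>>> step_arm([
  [1,0.95,0,0,0,0,0.25],
  [1,0.95,0,0,0,0,0.25],
  [1,0.95,0,0,0,0,0.25],
  [1,0.95,0,0,0,0,0.25],
  [1,0.95,0,0,0,0,0.25],
  [1,0.95,0,0,0,0,0.25],
  [1,0.95,0,0,0,0,0.25],
  [1,0.95,0,0,0,0,0.25],
  [1,0.95,0,0,0,0,0.25],
])

```text
clock: 2.17
tcp_pos: [0.4242, -0.1803, 0.2453]
eef_rot: [0.0, 0.619, 0.785, -0.0]
contact_force: [-0.3, -0.4, -0.9]
finger_gap: 0.0643
grasp_force: 0.0
```

>>> step_arm([
  [1,0.95,0.3,0,0,0,0.25],
  [1,0.95,0.3,0,0,0,0.25],
  [1,0.95,0.3,0,0,0,0.25],
  [1,0.95,0.3,0,0,0,0.25],
  [1,0.95,0.3,0,0,0,0.25],
  [1,0.95,0.3,0,0,0,0.25],
  [1,0.95,0.3,0,0,0,0.25],
  [1,0.95,0.3,0,0,0,0.25],
  [1,0.95,0.3,0,0,0,0.25],
  [1,0.95,0.3,0,0,0,0.25],
  [1,0.95,0.3,0,0,0,0.25],
])

```text
clock: 3.08
tcp_pos: [0.5619, 0.0559, 0.1857]
eef_rot: [0.0, 0.62, 0.784, 0.0]
contact_force: [-0.4, 0.8, -0.2]
finger_gap: 0.0639
grasp_force: 0.0
```

```bash
python3 g.py 0.557 0.07 0.036; python3 -c "
from h import *
im=eyes.get_image('scene');cv2.imwrite('pics/a1.png',cv2.resize(im['color'][60:300,100:400,::-1],None,fx=2,fy=2))"
```

```text
3.08 [0.5619 0.0559 0.1857] gap 0.0639 gf 0.0 F [-0.4  0.8 -0.2] j [ 0.05 -0.1   1.76 -0.    1.49 -0.18]
axes x [-0.23   0.973 -0.   ] y [0.973 0.23  0.   ]
shift units [ 0.075 -0.008  0.748]
```

View pics/a1.png

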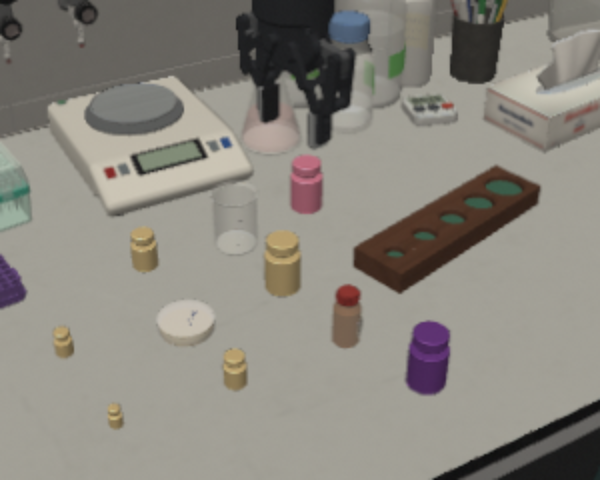

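>>> step_arm([
  [0.075,-0.01,0.3,0,0,0,0.25],
  [0.075,-0.01,0.3,0,0,0,0.25],
  [0.075,-0.01,0.5,0,0,0,0.25],
  [0.075,-0.01,0.65,0,0,0,0.25],
  [0.075,-0.01,0.74,0,0,0,0.25],
  [0.075,-0.01,0.74,0,0,0,0.25],
  [0.075,-0.01,0.74,0,0,0,0.4],
  [0.075,-0.01,0.74,0,0,0,0.5],
  [0.075,-0.01,0.74,0,0,0,0.6],
  [0.075,-0.01,0.74,0,0,0,0.7],
  [0.075,-0.01,0.74,0,0,0,0.7],
  [0.075,-0.01,0.74,0,0,0,0.7],
], grip_force=50)

```text
clock: 4.13
tcp_pos: [0.5577, 0.0712, 0.0399]
eef_rot: [0.001, 0.619, 0.785, 0.001]
contact_force: [-1.8, -2.7, 6.8]
finger_gap: 0.0358
grasp_force: 49.9
```

```bash
python3 g.py 0.5759 -0.2465 0.16
```

```text
4.13 [0.5577 0.0712 0.0399] gap 0.0358 gf 49.9 F [-1.8 -2.7  6.8] j [ 0.08  0.    1.9  -0.    1.23 -0.15]
axes x [-0.232  0.973 -0.001] y [0.973 0.232 0.003]
shift units [-1.567 -0.279 -0.6  ]
```

>>> step_arm([
  [0,0,-0.1,0,0,0,0.7],
  [0,0,-0.3,0,0,0,0.7],
  [0,0,-0.5,0,0,0,0.7],
  [-0.1,0,-0.6,0,0,0,0.7],
  [-0.3,-0.05,-0.6,0,0,0,0.7],
  [-0.5,-0.1,-0.6,0,0,0,0.7],
  [-0.7,-0.15,-0.6,0,0,0,0.7],
  [-0.85,-0.2,-0.6,0,0,0,0.7],
  [-1,-0.25,-0.6,0,0,0,0.7],
  [-1,-0.28,-0.6,0,0,0,0.7],
  [-1,-0.28,-0.6,0,0,0,0.7],
])

```text
clock: 5.05
tcp_pos: [0.5481, -0.1377, 0.1585]
eef_rot: [0.001, 0.621, 0.784, 0.0]
contact_force: [-0.3, 0.1, -3.8]
finger_gap: 0.036
grasp_force: 51.7
```

```bash
python3 g.py 0.5759 -0.2465 0.13
```

```text
5.05 [ 0.5481 -0.1377  0.1585] gap 0.036 gf 51.7 F [-0.3  0.1 -3.8] j [-0.29 -0.09  1.79 -0.    1.44 -0.52]
axes x [-0.23   0.973 -0.001] y [0.973 0.23  0.001]
shift units [-0.561  0.01   0.143]
```

>>> step_arm([
  [-0.2,0.01,0,0,0,0,0.7],
  [-0.4,0.01,0.05,0,0,0,0.7],
  [-0.56,0.01,0.2,0,0,0,0.7],
  [-0.56,0.01,0.24,0,0,0,0.7],
  [-0.56,0.01,0.24,0,0,0,0.7],
  [-0.56,0.01,0.24,0,0,0,0.7],
])

```text
clock: 5.55
tcp_pos: [0.5768, -0.2435, 0.1096]
eef_rot: [-0.0, 0.619, 0.785, 0.0]
contact_force: [0.2, 0.1, -3.3]
finger_gap: 0.0361
grasp_force: 51.8
```

```bash
python3 g.py 0.5759 -0.2465 0.0565; python3 -c "
from h import *
im=eyes.get_image('top');cv2.imwrite('pics/a2.png',cv2.resize(im['color'][130:230,270:420,::-1],None,fx=4,fy=4))
im=eyes.get_image('scene');cv2.imwrite('pics/a3.png',cv2.resize(im['color'][80:240,250:450,::-1],None,fx=3,fy=3))
m=cv2.imread('pics/a2.png');n=cv2.imread('pics/a3.png');
cv2.imwrite('pics/a4.png',cv2.resize(np.vstack([cv2.resize(m,(600,360)),cv2.resize(n,(600,440))]),(450,600)))"
```

```text
5.55 [ 0.5768 -0.2435  0.1096] gap 0.0361 gf 51.8 F [ 0.2  0.1 -3.3] j [-0.44  0.08  1.7   0.    1.36 -0.68]
axes x [-0.233  0.972  0.001] y [ 0.972  0.233 -0.   ]
shift units [-0.014 -0.008  0.265]
```

View pics/a4.png

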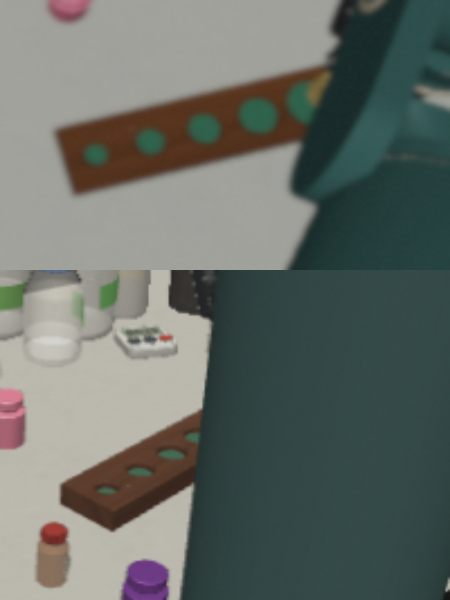

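>>> step_arm([
  [0,0,0.12,0,0,0,0.7],
  [0,0,0.18,0,0,0,0.7],
  [0,0,0.2,0,0,0,0.7],
  [0,0,0.22,0,0,0,0.7],
  [0,0,0.235,0,0,0,0.7],
  [0,0,0.25,0,0,0,0.7],
  [0,0,0.25,0,0,0,0.7],
])

```text
clock: 6.23
tcp_pos: [0.5767, -0.2445, 0.0593]
eef_rot: [0.0, 0.619, 0.785, 0.0]
contact_force: [0.1, -0.1, -4.6]
finger_gap: 0.0359
grasp_force: 51.7
```

```bash
python3 g.py 0.5763 -0.2442 0.0565
```

```text
6.23 [ 0.5767 -0.2445  0.0593] gap 0.0359 gf 51.7 F [ 0.1 -0.1 -4.6] j [-0.44  0.12  1.74  0.    1.27 -0.68]
axes x [-0.233  0.973  0.   ] y [0.973 0.233 0.   ]
shift units [ 0.002 -0.002  0.014]
```

>>> step_arm([
  [0,0,0.008,0,0,0,0.7],
  [0,0,0.015,0,0,0,0.7],
  [0,0,0.018,0,0,0,0.7],
  [0,0,0.018,0,0,0,0.7],
])

```text
clock: 6.57
tcp_pos: [0.5768, -0.2446, 0.056]
eef_rot: [0.0, 0.619, 0.785, 0.0]
contact_force: [0.0, -0.3, -2.3]
finger_gap: 0.0359
grasp_force: 51.9
```

>>> step_arm([
  [0,0,0,0,0,0,0.5],
  [0,0,0,0,0,0,0.4],
  [0,0,0,0,0,0,0.3],
  [0,0,0,0,0,0,0.25],
  [0,0,0,0,0,0,0.25],
  [0,0,-0.1,0,0,0,0.25],
  [0,0,-0.3,0,0,0,0.25],
  [0,0,-0.5,0,0,0,0.25],
  [0.2,0.05,-0.55,0,0,0,0.3],
  [0.4,0.1,-0.55,0,0,0,0.3],
  [0.6,0.2,-0.55,0,0,0,0.3],
  [0.8,0.3,-0.55,0,0,0,0.3],
  [1,0.4,-0.55,0,0,0,0.3],
  [1,0.45,-0.55,0,0,0,0.3],
  [1,0.45,-0.55,0,0,0,0.3],
])

```text
clock: 7.82
tcp_pos: [0.619, -0.0261, 0.1658]
eef_rot: [0.0, 0.618, 0.786, 0.0]
contact_force: [0.4, -0.7, -0.3]
finger_gap: 0.0597
grasp_force: 0.0
```

```bash
python3 g.py 0.662 0.185 0.11; cat > v.py <<'E'
import sys
from h import *
im=eyes.get_image('top');m=cv2.resize(im['color'][130:230,270:420,::-1],(600,360) if 0 else (540,360))
im=eyes.get_image('scene');n=cv2.resize(im['color'][120:220,260:410,::-1],(540,240) if 0 else (540,240))
cv2.imwrite('pics/%s.png'%sys.argv[1],np.vstack([m,n]))
E
python3 v.py b1
```

```text
7.82 [ 0.619  -0.0261  0.1658] gap 0.0597 gf 0.0 F [ 0.4 -0.7 -0.3] j [-0.08  0.03  1.66  0.    1.45 -0.32]
axes x [-0.236  0.972  0.   ] y [0.972 0.236 0.001]
shift units [0.975 0.458 0.28 ]
```

View pics/b1.png

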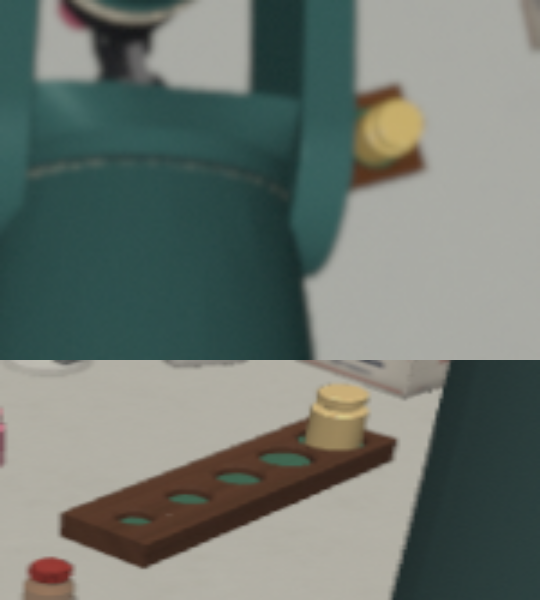

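>>> step_arm([
  [0.3,0.14,0,0,0,0,0.35],
  [0.5,0.24,0,0,0,0,0.35],
  [0.7,0.33,0,0,0,0,0.35],
  [0.9,0.42,0,0,0,0,0.35],
  [0.975,0.46,0.05,0,0,0,0.35],
  [0.975,0.46,0.2,0,0,0,0.35],
  [0.975,0.46,0.25,0,0,0,0.35],
  [0.975,0.46,0.25,0,0,0,0.35],
])

```text
clock: 8.58
tcp_pos: [0.6606, 0.1807, 0.1121]
eef_rot: [-0.002, 0.619, 0.785, -0.002]
contact_force: [-0.3, -1.6, 0.0]
finger_gap: 0.0556
grasp_force: 0.0
```

```bash
python3 g.py 0.662 0.185 0.028
```

```text
8.58 [0.6606 0.1807 0.1121] gap 0.0556 gf 0.0 F [-0.3 -1.6  0. ] j [ 0.23  0.2   1.56 -0.    1.38 -0.  ]
axes x [-0.232  0.973 -0.   ] y [ 0.973  0.232 -0.005]
shift units [0.019 0.014 0.42 ]
```

>>> step_arm([
  [0.01,0.005,0.1,0,0,0,0.35],
  [0.01,0.005,0.25,0,0,0,0.35],
  [0.01,0.005,0.35,0,0,0,0.35],
  [0.01,0.005,0.41,0,0,0,0.35],
  [0.01,0.005,0.41,0,0,0,0.35],
])

```text
clock: 9.0
tcp_pos: [0.6617, 0.1823, 0.0321]
eef_rot: [-0.001, 0.62, 0.785, -0.001]
contact_force: [-0.8, -0.1, -0.5]
finger_gap: 0.0557
grasp_force: 0.0
```

```bash
python3 g.py 0.662 0.185 0.028
```

```text
9.0 [0.6617 0.1823 0.0321] gap 0.0557 gf 0.0 F [-0.8 -0.1 -0.5] j [ 0.23  0.27  1.62 -0.    1.25 -0.  ]
axes x [-0.231  0.973 -0.   ] y [ 0.973  0.231 -0.003]
shift units [0.013 0.005 0.02 ]
```

>>> step_arm([
  [0.012,0.003,0.015,0,0,0,0.4],
  [0.012,0.003,0.015,0,0,0,0.5],
  [0.012,0.003,0.015,0,0,0,0.6],
  [0.012,0.003,0.015,0,0,0,0.7],
  [0.012,0.003,0.015,0,0,0,0.8],
  [0.012,0.003,0.015,0,0,0,0.8],
  [0.012,0.003,0.015,0,0,0,0.8],
], grip_force=40)

```text
clock: 9.58
tcp_pos: [0.6631, 0.1867, 0.0325]
eef_rot: [0.001, 0.619, 0.785, 0.001]
contact_force: [-2.4, -1.7, 6.3]
finger_gap: 0.0257
grasp_force: 39.0
```

```bash
python3 g.py 0.5636 -0.1954 0.15
```

```text
9.58 [0.6631 0.1867 0.0325] gap 0.0257 gf 39.0 F [-2.4 -1.7  6.3] j [ 0.24  0.27  1.62 -0.    1.25  0.  ]
axes x [-0.233  0.973 -0.   ] y [0.973 0.233 0.002]
shift units [-1.742 -0.927 -0.589]
```

>>> step_arm([
  [0,0,-0.1,0,0,0,0.8],
  [0,0,-0.3,0,0,0,0.8],
  [0,0,-0.5,0,0,0,0.8],
  [-0.1,0,-0.6,0,0,0,0.8],
  [-0.25,-0.15,-0.6,0,0,0,0.8],
  [-0.4,-0.25,-0.6,0,0,0,0.8],
  [-0.55,-0.35,-0.6,0,0,0,0.8],
  [-0.7,-0.4,-0.6,0,0,0,0.8],
  [-0.85,-0.46,-0.6,0,0,0,0.8],
  [-1,-0.5,-0.6,0,0,0,0.8],
  [-1,-0.5,-0.6,0,0,0,0.8],
])

```text
clock: 10.5
tcp_pos: [0.6112, -0.0355, 0.1515]
eef_rot: [0.001, 0.621, 0.784, -0.0]
contact_force: [-0.4, -0.2, -1.3]
finger_gap: 0.0254
grasp_force: 40.2
```

>>> step_arm([
  [-0.2,-0.1,0,0,0,0,0.8],
  [-0.4,-0.25,0,0,0,0,0.8],
  [-0.6,-0.35,0,0,0,0,0.8],
  [-0.74,-0.42,0.1,0,0,0,0.8],
  [-0.74,-0.42,0.2,0,0,0,0.8],
  [-0.74,-0.42,0.25,0,0,0,0.8],
  [-0.74,-0.42,0.25,0,0,0,0.8],
])

```text
clock: 11.08
tcp_pos: [0.5632, -0.1944, 0.0984]
eef_rot: [-0.002, 0.62, 0.785, -0.0]
contact_force: [-0.1, -1.7, -2.3]
finger_gap: 0.026
grasp_force: 40.2
```

```bash
python3 g.py 0.5636 -0.1954 0.049
```

```text
11.08 [ 0.5632 -0.1944  0.0984] gap 0.026 gf 40.2 F [-0.1 -1.7 -2.3] j [-0.38  0.03  1.78  0.    1.34 -0.61]
axes x [-0.232  0.973  0.002] y [ 0.973  0.232 -0.003]
shift units [-0.006  0.001  0.247]
```

>>> step_arm([
  [0,0,0.1,0,0,0,0.8],
  [0,0,0.15,0,0,0,0.8],
  [0,0,0.18,0,0,0,0.8],
  [0,0,0.2,0,0,0,0.8],
  [0,0,0.22,0,0,0,0.8],
  [0,0,0.235,0,0,0,0.8],
  [0,0,0.235,0,0,0,0.8],
])

```text
clock: 11.67
tcp_pos: [0.5644, -0.1945, 0.0536]
eef_rot: [-0.0, 0.619, 0.785, -0.0]
contact_force: [-0.4, -0.5, -1.7]
finger_gap: 0.0256
grasp_force: 40.2
```

```bash
python3 g.py 0.5636 -0.1954 0.0485
```

```text
11.67 [ 0.5644 -0.1945  0.0536] gap 0.0256 gf 40.2 F [-0.4 -0.5 -1.7] j [-0.37  0.07  1.81  0.    1.26 -0.61]
axes x [-0.233  0.973  0.   ] y [ 0.973  0.233 -0.   ]
shift units [-0.004 -0.005  0.025]
```

>>> step_arm([
  [0,0,0.01,0,0,0,0.8],
  [0,0,0.02,0,0,0,0.8],
  [0,0,0.025,0,0,0,0.8],
  [0,0,0.025,0,0,0,0.8],
])

```text
clock: 12.0
tcp_pos: [0.5644, -0.1947, 0.0487]
eef_rot: [0.0, 0.619, 0.785, -0.0]
contact_force: [-0.1, -0.8, -2.0]
finger_gap: 0.0261
grasp_force: 40.2
```

```bash
python3 g.py 0.5636 -0.1954 0.0485
```

```text
12.0 [ 0.5644 -0.1947  0.0487] gap 0.0261 gf 40.2 F [-0.1 -0.8 -2. ] j [-0.37  0.07  1.82 -0.    1.25 -0.61]
axes x [-0.233  0.973 -0.   ] y [0.973 0.233 0.   ]
shift units [-0.003 -0.005  0.001]
```

>>> step_arm([
  [0,0,0,0,0,0,0.6],
  [0,0,0,0,0,0,0.5],
  [0,0,0,0,0,0,0.4],
  [0,0,0,0,0,0,0.4],
  [0,0,-0.1,0,0,0,0.4],
  [0,0,-0.3,0,0,0,0.4],
  [0,0,-0.5,0,0,0,0.4],
  [0.1,0,-0.58,0,0,0,0.4],
  [0.3,-0.02,-0.58,0,0,0,0.4],
  [0.5,-0.03,-0.58,0,0,0,0.4],
  [0.7,-0.04,-0.58,0,0,0,0.4],
  [0.9,-0.06,-0.58,0,0,0,0.4],
  [1,-0.07,-0.58,0,0,0,0.4],
])

```text
clock: 13.08
tcp_pos: [0.5029, -0.0005, 0.165]
eef_rot: [-0.0, 0.619, 0.785, 0.0]
contact_force: [0.7, -0.9, 0.5]
finger_gap: 0.0513
grasp_force: 0.0
```

>>> step_arm([
  [0.2,-0.01,0,0,0,0,0.4],
  [0.4,-0.03,0,0,0,0,0.4],
  [0.6,-0.04,0,0,0,0,0.4],
  [0.8,-0.05,0,0,0,0,0.4],
  [0.96,-0.07,0,0,0,0,0.4],
  [0.96,-0.07,0.15,0,0,0,0.4],
  [0.96,-0.07,0.25,0,0,0,0.4],
  [0.96,-0.07,0.25,0,0,0,0.4],
  [0.96,-0.07,0.25,0,0,0,0.4],
])

```text
clock: 13.83
tcp_pos: [0.4456, 0.18, 0.1146]
eef_rot: [-0.0, 0.619, 0.785, -0.001]
contact_force: [-0.2, 0.2, 0.5]
finger_gap: 0.0513
grasp_force: 0.0
```

```bash
python3 g.py 0.4465 0.180 0.025;python3 v.py b2
```

```text
13.83 [0.4456 0.18   0.1146] gap 0.0513 gf 0.0 F [-0.2  0.2  0.5] j [ 0.33 -0.25  2.01 -0.    1.39  0.1 ]
axes x [-0.233  0.973 -0.   ] y [ 0.973  0.233 -0.001]
shift units [-0.001  0.005  0.448]
```

View pics/b2.png

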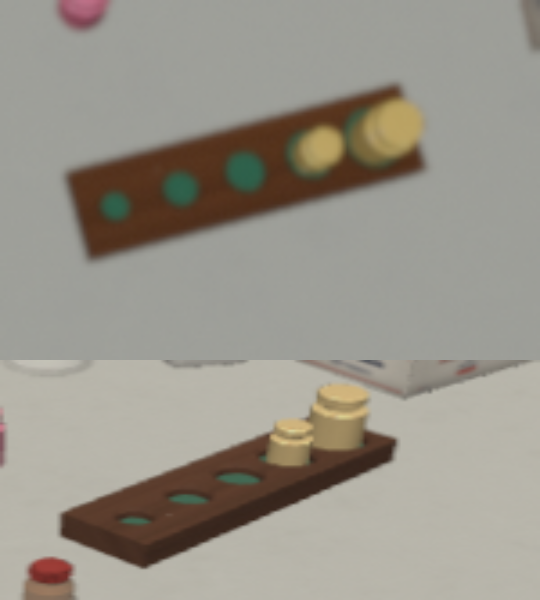

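```bash
python3 - <<'E'
from h import *
for n in("scene","top"):
    im=eyes.get_image(n); m,b=blobs(im,(14,70,90),(32,255,255),6)
    for c,s in b:
        w=onz(im,[c],.043)[0]
        if -.3<w[1]<-.05 and .5<w[0]<.65: print(n,c.round(1),s,w.round(4))
    m,b=blobs(im,(60,80,30),(90,255,200),6)
    for c,s in b:
        w=onz(im,[c],.016)[0]
        if -.3<w[1]<-.03 and .5<w[0]<.65: print(n,"green",w.round(4))
    hsv=cv2.cvtColor(im["color"],cv2.COLOR_RGB2HSV)
    if n=="top":
        m=cv2.inRange(hsv[150:215,280:400],np.array((0,80,30)),np.array((95,255,255)))
        cs=max(cv2.findContours(m,0,1)[0],key=cv2.contourArea)
        r=cv2.minAreaRect(cs); p=cv2.boxPoints(r)+[280,150]
        print("rect",r,onz(im,p,.026).round(4),onz(im,p,.026).mean(0))
E
```

```text
scene [348.7 147.8] [334 130  28  35 609] [ 0.575  -0.2276  0.043 ]
scene green [ 0.5586 -0.1504  0.016 ]
scene green [ 0.546  -0.1014  0.016 ]
scene green [ 0.5321 -0.0532  0.016 ]
top [377.  165.9] [367 156  21  20 290] [ 0.5767 -0.2481  0.043 ]
top [358.5 170.7] [351 164  15  14 162] [ 0.5638 -0.1987  0.043 ]
top green [ 0.5512 -0.1499  0.016 ]
top green [ 0.5382 -0.101   0.016 ]
top green [ 0.5253 -0.0519  0.016 ]
rect ((59.05534362792969, 26.80660629272461), (23.976211547851562, 98.35420989990234), 75.00492095947266) [[ 0.5478 -0.0168  0.026 ]
 [ 0.6165 -0.2728  0.026 ]
 [ 0.5535 -0.2863  0.026 ]
 [ 0.4862 -0.0324  0.026 ]] [ 0.55098178 -0.15211412  0.026     ]
```

>>> step_arm([
  [0,0.005,0.1,0,0,0,0.4],
  [0,0.005,0.25,0,0,0,0.4],
  [0,0.005,0.38,0,0,0,0.4],
  [0,0.005,0.44,0,0,0,0.4],
  [0,0.005,0.44,0,0,0,0.4],
  [0,0.005,0.44,0,0,0,0.5],
  [0,0.005,0.44,0,0,0,0.6],
  [0,0.005,0.44,0,0,0,0.7],
  [0,0.005,0.44,0,0,0,0.8],
  [0,0.005,0.44,0,0,0,0.85],
  [0,0.005,0.44,0,0,0,0.85],
  [0,0.005,0.44,0,0,0,0.85],
], grip_force=35)

```text
clock: 15.03
tcp_pos: [0.4478, 0.1806, 0.0285]
eef_rot: [0.001, 0.619, 0.785, 0.001]
contact_force: [-1.5, -0.6, 7.9]
finger_gap: 0.02
grasp_force: 33.9
```

```bash
python3 g.py 0.551 -0.147 0.15
```

```text
15.03 [0.4478 0.1806 0.0285] gap 0.02 gf 33.9 F [-1.5 -0.6  7.9] j [ 0.33 -0.16  2.08 -0.    1.22  0.1 ]
axes x [-0.233  0.973  0.   ] y [0.973 0.233 0.002]
shift units [-1.713  0.122 -0.608]
```

>>> step_arm([
  [0,0,-0.1,0,0,0,0.85],
  [0,0,-0.3,0,0,0,0.85],
  [0,0,-0.5,0,0,0,0.85],
  [-0.1,0,-0.6,0,0,0,0.85],
  [-0.3,0.02,-0.6,0,0,0,0.85],
  [-0.5,0.04,-0.6,0,0,0,0.85],
  [-0.7,0.06,-0.6,0,0,0,0.85],
  [-0.9,0.07,-0.6,0,0,0,0.85],
  [-1,0.08,-0.6,0,0,0,0.85],
  [-1,0.08,-0.6,0,0,0,0.85],
])

```text
clock: 15.87
tcp_pos: [0.5099, -0.0139, 0.1475]
eef_rot: [0.001, 0.621, 0.784, -0.0]
contact_force: [-0.2, 0.4, -1.1]
finger_gap: 0.0198
grasp_force: 34.6
```

>>> step_arm([
  [-0.2,0.02,0,0,0,0,0.85],
  [-0.4,0.03,0,0,0,0,0.85],
  [-0.6,0.04,0,0,0,0,0.85],
  [-0.71,0.04,0.1,0,0,0,0.85],
  [-0.71,0.04,0.2,0,0,0,0.85],
  [-0.71,0.04,0.28,0,0,0,0.85],
  [-0.71,0.04,0.28,0,0,0,0.85],
])

```text
clock: 16.45
tcp_pos: [0.5485, -0.1463, 0.0878]
eef_rot: [-0.002, 0.62, 0.785, -0.001]
contact_force: [0.5, -0.1, -1.1]
finger_gap: 0.0196
grasp_force: 34.6
```

```bash
python3 g.py 0.551 -0.1475 0.0447
```

```text
16.45 [ 0.5485 -0.1463  0.0878] gap 0.0196 gf 34.6 F [ 0.5 -0.1 -1.1] j [-0.31 -0.03  1.85  0.    1.32 -0.54]
axes x [-0.232  0.973  0.002] y [ 0.973  0.232 -0.003]
shift units [-0.009  0.011  0.216]
```

>>> step_arm([
  [-0.004,0.009,0.08,0,0,0,0.85],
  [-0.004,0.009,0.12,0,0,0,0.85],
  [-0.004,0.009,0.14,0,0,0,0.85],
  [-0.004,0.009,0.16,0,0,0,0.85],
  [-0.004,0.009,0.18,0,0,0,0.85],
  [-0.004,0.009,0.2,0,0,0,0.85],
  [-0.004,0.009,0.2,0,0,0,0.85],
])

```text
clock: 17.03
tcp_pos: [0.5516, -0.1469, 0.0503]
eef_rot: [-0.0, 0.619, 0.785, -0.0]
contact_force: [0.5, -0.3, -1.3]
finger_gap: 0.0196
grasp_force: 34.6
```

```bash
python3 g.py 0.551 -0.1475 0.0447
```

```text
17.03 [ 0.5516 -0.1469  0.0503] gap 0.0196 gf 34.6 F [ 0.5 -0.3 -1.3] j [-0.31  0.01  1.87  0.    1.25 -0.54]
axes x [-0.233  0.973  0.   ] y [ 0.973  0.233 -0.   ]
shift units [-0.002 -0.003  0.028]
```

>>> step_arm([
  [0,0,0.01,0,0,0,0.85],
  [0,0,0.02,0,0,0,0.85],
  [0,0,0.027,0,0,0,0.85],
  [0,0,0.027,0,0,0,0.85],
  [0,0,0.027,0,0,0,0.85],
])

```text
clock: 17.45
tcp_pos: [0.5517, -0.1471, 0.0453]
eef_rot: [-0.0, 0.619, 0.785, -0.0]
contact_force: [0.6, 0.4, -1.6]
finger_gap: 0.0198
grasp_force: 34.6
```

>>> step_arm([
  [0,0,0,0,0,0,0.7],
  [0,0,0,0,0,0,0.6],
  [0,0,0,0,0,0,0.5],
  [0,0,0,0,0,0,0.45],
  [0,0,-0.1,0,0,0,0.45],
  [0,0,-0.3,0,0,0,0.45],
  [0,0,-0.5,0,0,0,0.45],
  [0.1,0,-0.58,0,0,0,0.45],
  [0.3,0.08,-0.58,0,0,0,0.45],
  [0.5,0.14,-0.58,0,0,0,0.45],
  [0.7,0.19,-0.58,0,0,0,0.45],
  [0.9,0.25,-0.58,0,0,0,0.45],
  [1,0.27,-0.58,0,0,0,0.45],
])

```text
clock: 18.53
tcp_pos: [0.5576, 0.0636, 0.1616]
eef_rot: [-0.0, 0.619, 0.786, 0.0]
contact_force: [0.6, 0.7, -0.3]
finger_gap: 0.0468
grasp_force: 0.0
```

>>> step_arm([
  [0.2,0.05,0,0,0,0,0.45],
  [0.4,0.11,0,0,0,0,0.45],
  [0.6,0.16,0,0,0,0,0.45],
  [0.8,0.22,0,0,0,0,0.45],
  [1,0.27,0,0,0,0,0.45],
  [1,0.27,0.2,0,0,0,0.45],
  [1,0.27,0.3,0,0,0,0.45],
  [1,0.27,0.3,0,0,0,0.45],
])

```text
clock: 19.2
tcp_pos: [0.5616, 0.2671, 0.0963]
eef_rot: [-0.002, 0.619, 0.785, -0.003]
contact_force: [-0.9, -0.7, -0.8]
finger_gap: 0.0469
grasp_force: 0.0
```

```bash
python3 g.py 0.5645 0.308 0.034;python3 v.py b3
```

```text
19.2 [0.5616 0.2671 0.0963] gap 0.0469 gf 0.0 F [-0.9 -0.7 -0.8] j [0.4  0.08 1.72 0.   1.34 0.17]
axes x [-0.234  0.972 -0.001] y [ 0.972  0.234 -0.007]
shift units [0.196 0.064 0.311]
```

View pics/b3.png

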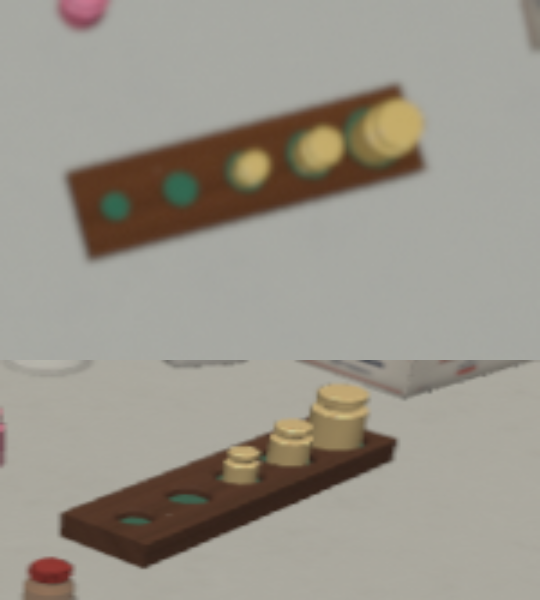

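>>> step_arm([
  [0.1,0.03,0,0,0,0,0.5],
  [0.19,0.06,0,0,0,0,0.5],
  [0.19,0.06,0.1,0,0,0,0.5],
  [0.19,0.06,0.15,0,0,0,0.5],
  [0.19,0.06,0.15,0,0,0,0.5],
  [0.19,0.06,0.15,0,0,0,0.5],
], grip_force=30)

```text
clock: 19.8
tcp_pos: [0.5668, 0.3062, 0.0721]
eef_rot: [0.0, 0.62, 0.785, -0.0]
contact_force: [0.1, 0.4, 0.5]
finger_gap: 0.0427
grasp_force: 0.0
```

```bash
python3 g.py 0.5645 0.308 0.034
```

```text
19.8 [0.5668 0.3062 0.0721] gap 0.0427 gf 0.0 F [0.1 0.4 0.5] j [ 0.46  0.15  1.69 -0.    1.3   0.22]
axes x [-0.232  0.973 -0.   ] y [0.973 0.232 0.   ]
shift units [ 0.011 -0.009  0.19 ]
```

>>> step_arm([
  [0.01,-0.01,0.1,0,0,0,0.5],
  [0.01,-0.01,0.17,0,0,0,0.5],
  [0.01,-0.01,0.19,0,0,0,0.5],
  [0.01,-0.01,0.19,0,0,0,0.5],
  [0.01,-0.01,0.19,0,0,0,0.6],
  [0.01,-0.01,0.19,0,0,0,0.65],
  [0.01,-0.01,0.19,0,0,0,0.7],
  [0.01,-0.01,0.19,0,0,0,0.75],
  [0.01,-0.01,0.19,0,0,0,0.8],
  [0.01,-0.01,0.19,0,0,0,0.85],
  [0.01,-0.01,0.19,0,0,0,0.9],
  [0.01,-0.01,0.19,0,0,0,0.9],
  [0.01,-0.01,0.19,0,0,0,0.9],
], grip_force=30)

```text
clock: 20.88
tcp_pos: [0.5644, 0.3084, 0.0337]
eef_rot: [0.0, 0.619, 0.785, 0.0]
contact_force: [0.0, 0.3, 5.7]
finger_gap: 0.0132
grasp_force: 29.3
```

```bash
python3 g.py 0.5384 -0.098 0.13
```

```text
20.88 [0.5644 0.3084 0.0337] gap 0.0132 gf 29.3 F [0.  0.3 5.7] j [0.46 0.18 1.72 0.   1.24 0.23]
axes x [-0.233  0.973  0.   ] y [0.973 0.233 0.001]
shift units [-1.946 -0.599 -0.482]
```

>>> step_arm([
  [0,0,-0.1,0,0,0,0.9],
  [0,0,-0.25,0,0,0,0.9],
  [0,0,-0.4,0,0,0,0.9],
  [0,0,-0.55,0,0,0,0.9],
  [-0.1,-0.05,-0.6,0,0,0,0.9],
  [-0.28,-0.1,-0.6,0,0,0,0.9],
  [-0.46,-0.15,-0.6,0,0,0,0.9],
  [-0.64,-0.2,-0.6,0,0,0,0.9],
  [-0.82,-0.25,-0.6,0,0,0,0.9],
  [-1,-0.3,-0.6,0,0,0,0.9],
  [-1,-0.3,-0.6,0,0,0,0.9],
  [-1,-0.3,-0.6,0,0,0,0.9],
])

```text
clock: 21.88
tcp_pos: [0.5522, 0.0983, 0.1532]
eef_rot: [-0.0, 0.621, 0.784, -0.0]
contact_force: [-0.5, 1.0, -0.2]
finger_gap: 0.0135
grasp_force: 29.5
```

```bash
python3 g.py 0.5384 -0.098 0.09; python3 -c "
from h import *
im=eyes.get_image('scene');cv2.imwrite('pics/c1.png',cv2.resize(im['color'][20:300,100:400,::-1],None,fx=2,fy=2))"
```

```text
21.88 [0.5522 0.0983 0.1532] gap 0.0135 gf 29.5 F [-0.5  1.  -0.2] j [ 0.13 -0.09  1.8   0.    1.43 -0.1 ]
axes x [-0.23   0.973  0.   ] y [ 0.973  0.23  -0.   ]
shift units [-0.939 -0.293  0.316]
```

View pics/c1.png

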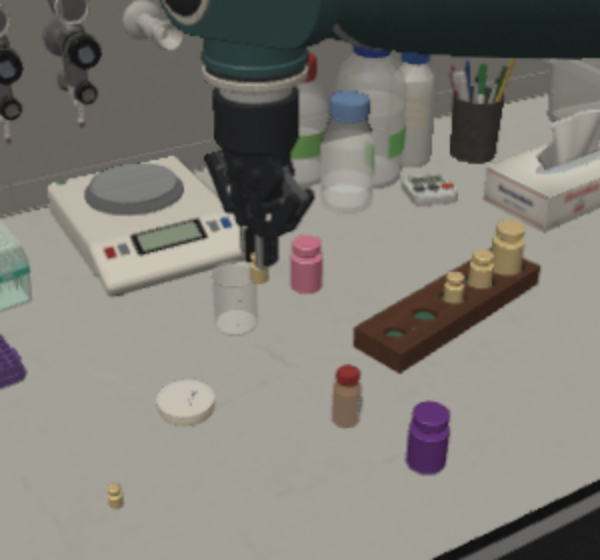

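>>> step_arm([
  [-0.2,-0.06,0,0,0,0,0.9],
  [-0.4,-0.12,0,0,0,0,0.9],
  [-0.6,-0.19,0,0,0,0,0.9],
  [-0.8,-0.25,0,0,0,0,0.9],
  [-0.93,-0.29,0.1,0,0,0,0.9],
  [-0.93,-0.29,0.25,0,0,0,0.9],
  [-0.93,-0.29,0.32,0,0,0,0.9],
  [-0.93,-0.29,0.32,0,0,0,0.9],
  [-0.93,-0.29,0.32,0,0,0,0.9],
])

```text
clock: 22.68
tcp_pos: [0.5393, -0.0932, 0.0891]
eef_rot: [-0.001, 0.619, 0.786, -0.0]
contact_force: [0.6, -0.5, -0.6]
finger_gap: 0.0136
grasp_force: 29.5
```

```bash
python3 g.py 0.5384 -0.098 0.0499
```

```text
22.68 [ 0.5393 -0.0932  0.0891] gap 0.0136 gf 29.5 F [ 0.6 -0.5 -0.6] j [-0.22 -0.07  1.89  0.    1.32 -0.45]
axes x [-0.234  0.972  0.001] y [ 0.972  0.234 -0.001]
shift units [-0.023 -0.01   0.196]
```

Slight correction, then down to just above the rim.

>>> step_arm([
  [-0.02,-0.008,0.05,0,0,0,0.9],
  [-0.02,-0.008,0.1,0,0,0,0.9],
  [-0.02,-0.008,0.12,0,0,0,0.9],
  [-0.02,-0.008,0.12,0,0,0,0.9],
])

```text
clock: 23.02
tcp_pos: [0.5382, -0.0984, 0.0642]
eef_rot: [-0.001, 0.619, 0.785, -0.0]
contact_force: [-0.1, 0.5, -0.7]
finger_gap: 0.0133
grasp_force: 29.5
```

```bash
python3 g.py 0.5384 -0.098 0.0499
```

```text
23.02 [ 0.5382 -0.0984  0.0642] gap 0.0133 gf 29.5 F [-0.1  0.5 -0.7] j [-0.23 -0.05  1.91  0.    1.28 -0.46]
axes x [-0.233  0.972  0.001] y [ 0.972  0.233 -0.001]
shift units [0.002 0.002 0.072]
```

>>> step_arm([
  [0.002,0.002,0.02,0,0,0,0.9],
  [0.002,0.002,0.035,0,0,0,0.9],
  [0.002,0.002,0.05,0,0,0,0.9],
  [0.002,0.002,0.065,0,0,0,0.9],
  [0.002,0.002,0.072,0,0,0,0.9],
  [0.002,0.002,0.072,0,0,0,0.9],
  [0.002,0.002,0.072,0,0,0,0.9],
])

```text
clock: 23.6
tcp_pos: [0.5388, -0.0983, 0.0509]
eef_rot: [-0.0, 0.619, 0.785, -0.0]
contact_force: [0.4, -0.3, -1.1]
finger_gap: 0.0134
grasp_force: 29.5
```

```bash
python3 g.py 0.5384 -0.098 0.0499
```

```text
23.6 [ 0.5388 -0.0983  0.0509] gap 0.0134 gf 29.5 F [ 0.4 -0.3 -1.1] j [-0.23 -0.04  1.92  0.    1.25 -0.46]
axes x [-0.233  0.973  0.   ] y [ 0.973  0.233 -0.   ]
shift units [ 0.002 -0.002  0.005]
```

>>> step_arm([
  [0,0,0.006,0,0,0,0.9],
  [0,0,0.006,0,0,0,0.9],
  [0,0,0.006,0,0,0,0.8],
  [0,0,0.006,0,0,0,0.7],
  [0,0,0.006,0,0,0,0.6],
  [0,0,0.006,0,0,0,0.6],
  [0,0,-0.1,0,0,0,0.6],
  [0,0,-0.3,0,0,0,0.6],
  [0,0,-0.5,0,0,0,0.6],
  [0.1,0,-0.55,0,0,0,0.6],
  [0.3,0,-0.55,0,0,0,0.6],
  [0.5,0,-0.55,0,0,0,0.6],
  [0.7,0,-0.55,0,0,0,0.6],
  [0.9,0,-0.55,0,0,0,0.6],
  [1,0.01,-0.55,0,0,0,0.6],
])

```text
clock: 24.85
tcp_pos: [0.4929, 0.0997, 0.1611]
eef_rot: [-0.0, 0.619, 0.785, 0.0]
contact_force: [0.2, 0.1, -0.4]
finger_gap: 0.0341
grasp_force: 0.0
```

>>> step_arm([
  [0.2,0,0,0,0,0,0.55],
  [0.4,0,0,0,0,0,0.55],
  [0.6,0,0,0,0,0,0.55],
  [0.8,0,0,0,0,0,0.55],
  [1,0.01,0,0,0,0,0.55],
  [1,0.01,0.2,0,0,0,0.55],
  [1,0.01,0.4,0,0,0,0.55],
  [1,0.01,0.45,0,0,0,0.55],
  [1,0.01,0.45,0,0,0,0.55],
  [1,0.01,0.45,0,0,0,0.55],
])

```text
clock: 25.68
tcp_pos: [0.4501, 0.2915, 0.0721]
eef_rot: [0.0, 0.62, 0.785, 0.0]
contact_force: [0.3, 0.9, 1.5]
finger_gap: 0.0384
grasp_force: 0.0
```

```bash
python3 g.py 0.4487 0.2975 0.029;python3 v.py b4
```

```text
25.68 [0.4501 0.2915 0.0721] gap 0.0384 gf 0.0 F [0.3 0.9 1.5] j [ 0.53 -0.08  1.93  0.    1.29  0.29]
axes x [-0.232  0.973  0.   ] y [0.973 0.232 0.   ]
shift units [0.031 0.    0.216]
```

View pics/b4.png

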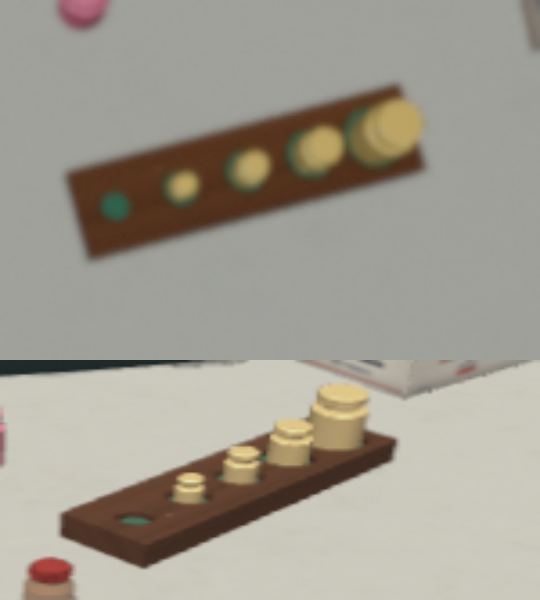

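w50 is seated. Next is w20, gripped by its knob.

>>> step_arm([
  [0.028,0,0.05,0,0,0,0.6],
  [0.028,0,0.12,0,0,0,0.6],
  [0.028,0,0.18,0,0,0,0.6],
  [0.028,0,0.21,0,0,0,0.6],
  [0.028,0,0.215,0,0,0,0.6],
  [0.028,0,0.215,0,0,0,0.6],
], grip_force=25)

```text
clock: 26.28
tcp_pos: [0.4484, 0.297, 0.0277]
eef_rot: [-0.0, 0.619, 0.785, -0.0]
contact_force: [0.3, -0.4, 0.1]
finger_gap: 0.034
grasp_force: 0.0
```

```bash
python3 g.py 0.4487 0.2975 0.029
```

```text
26.28 [0.4484 0.297  0.0277] gap 0.034 gf 0.0 F [ 0.3 -0.4  0.1] j [ 0.54 -0.03  1.96 -0.    1.21  0.3 ]
axes x [-0.233  0.973 -0.   ] y [ 0.973  0.233 -0.   ]
shift units [ 0.002  0.002 -0.006]
```

>>> step_arm([
  [0.002,0.002,-0.007,0,0,0,0.6],
  [0.002,0.002,-0.007,0,0,0,0.68],
  [0.002,0.002,-0.007,0,0,0,0.74],
  [0.002,0.002,-0.007,0,0,0,0.78],
  [0.002,0.002,-0.007,0,0,0,0.82],
  [0.002,0.002,-0.007,0,0,0,0.86],
  [0.002,0.002,-0.007,0,0,0,0.9],
  [0.002,0.002,-0.007,0,0,0,0.95],
  [0.002,0.002,-0.007,0,0,0,0.95],
  [0.002,0.002,-0.007,0,0,0,0.95],
])

```text
clock: 27.12
tcp_pos: [0.4487, 0.2976, 0.0294]
eef_rot: [0.0, 0.619, 0.785, 0.0]
contact_force: [-0.1, 0.6, 2.1]
finger_gap: 0.009
grasp_force: 24.4
```

```bash
python3 g.py 0.5258 -0.0495 0.13
```

```text
27.12 [0.4487 0.2976 0.0294] gap 0.009 gf 24.4 F [-0.1  0.6  2.1] j [ 0.54 -0.03  1.96 -0.    1.22  0.3 ]
axes x [-0.233  0.973  0.   ] y [0.973 0.233 0.   ]
shift units [-1.777 -0.029 -0.503]
```

>>> step_arm([
  [0,0,-0.1,0,0,0,0.95],
  [0,0,-0.25,0,0,0,0.95],
  [0,0,-0.4,0,0,0,0.95],
  [0,0,-0.55,0,0,0,0.95],
  [-0.1,0,-0.6,0,0,0,0.95],
  [-0.28,0,-0.6,0,0,0,0.95],
  [-0.46,0,-0.6,0,0,0,0.95],
  [-0.64,0,-0.6,0,0,0,0.95],
  [-0.82,0,-0.6,0,0,0,0.95],
  [-1,-0.01,-0.6,0,0,0,0.95],
  [-1,-0.01,-0.6,0,0,0,0.95],
])

```text
clock: 28.03
tcp_pos: [0.4939, 0.098, 0.1493]
eef_rot: [0.001, 0.621, 0.784, -0.0]
contact_force: [-0.0, 0.7, 0.5]
finger_gap: 0.0084
grasp_force: 24.4
```

>>> step_arm([
  [-0.2,0,0,0,0,0,0.95],
  [-0.4,0,0,0,0,0,0.95],
  [-0.6,-0.01,0,0,0,0,0.95],
  [-0.76,-0.02,0,0,0,0,0.95],
  [-0.76,-0.02,0.1,0,0,0,0.95],
  [-0.76,-0.02,0.25,0,0,0,0.95],
  [-0.76,-0.02,0.32,0,0,0,0.95],
  [-0.76,-0.02,0.32,0,0,0,0.95],
  [-0.76,-0.02,0.32,0,0,0,0.95],
])

```text
clock: 28.78
tcp_pos: [0.5245, -0.046, 0.0851]
eef_rot: [-0.001, 0.619, 0.785, -0.0]
contact_force: [-0.4, -0.7, 1.0]
finger_gap: 0.0086
grasp_force: 24.4
```

```bash
python3 g.py 0.5258 -0.0495 0.0458
```

```text
28.78 [ 0.5245 -0.046   0.0851] gap 0.0086 gf 24.4 F [-0.4 -0.7  1. ] j [-0.14 -0.12  1.94  0.    1.32 -0.37]
axes x [-0.233  0.973  0.001] y [ 0.973  0.233 -0.001]
shift units [-0.019  0.002  0.196]
```

>>> step_arm([
  [-0.017,0.003,0.05,0,0,0,0.95],
  [-0.017,0.003,0.1,0,0,0,0.95],
  [-0.017,0.003,0.12,0,0,0,0.95],
  [-0.017,0.003,0.12,0,0,0,0.95],
])

```text
clock: 29.12
tcp_pos: [0.5256, -0.0492, 0.0602]
eef_rot: [-0.001, 0.619, 0.785, -0.0]
contact_force: [-0.4, -0.1, -0.7]
finger_gap: 0.0087
grasp_force: 24.4
```

```bash
python3 g.py 0.5258 -0.0495 0.0458
```

```text
29.12 [ 0.5256 -0.0492  0.0602] gap 0.0087 gf 24.4 F [-0.4 -0.1 -0.7] j [-0.14 -0.09  1.96  0.    1.27 -0.38]
axes x [-0.233  0.973  0.001] y [ 0.973  0.233 -0.001]
shift units [-0.001  0.001  0.072]
```

>>> step_arm([
  [0,0,0.02,0,0,0,0.95],
  [0,0,0.035,0,0,0,0.95],
  [0,0,0.05,0,0,0,0.95],
  [0,0,0.065,0,0,0,0.95],
  [0,0,0.075,0,0,0,0.95],
  [0,0,0.075,0,0,0,0.95],
  [0,0,0.075,0,0,0,0.95],
])

```text
clock: 29.7
tcp_pos: [0.5261, -0.0494, 0.0463]
eef_rot: [-0.0, 0.619, 0.785, -0.0]
contact_force: [-0.1, 0.2, 0.4]
finger_gap: 0.0086
grasp_force: 24.4
```

```bash
python3 g.py 0.5258 -0.0495 0.0458
```

```text
29.7 [ 0.5261 -0.0494  0.0463] gap 0.0086 gf 24.4 F [-0.1  0.2  0.4] j [-0.14 -0.08  1.97  0.    1.25 -0.38]
axes x [-0.233  0.973  0.   ] y [ 0.973  0.233 -0.   ]
shift units [-0.    -0.002  0.002]
```

>>> step_arm([
  [0,0,0.003,0,0,0,0.95],
  [0,0,0.003,0,0,0,0.85],
  [0,0,0.003,0,0,0,0.75],
  [0,0,0.003,0,0,0,0.65],
  [0,0,0.003,0,0,0,0.6],
  [0,0,0.003,0,0,0,0.6],
  [0,0,-0.1,0,0,0,0.6],
  [0,0,-0.3,0,0,0,0.6],
  [0,0,-0.5,0,0,0,0.6],
  [0,0,-0.6,0,0,0,0.6],
  [0.3,0,-0.6,0,0,0,0.6],
  [0.5,0,-0.6,0,0,0,0.6],
  [0.7,0,-0.6,0,0,0,0.6],
  [0.9,0,-0.6,0,0,0,0.6],
  [1,0,-0.6,0,0,0,0.6],
  [1,0,-0.6,0,0,0,0.6],
  [1,0,-0.6,0,0,0,0.6],
])

```text
clock: 31.12
tcp_pos: [0.4791, 0.1465, 0.1664]
eef_rot: [0.0, 0.618, 0.786, 0.0]
contact_force: [0.6, -0.6, 0.1]
finger_gap: 0.034
grasp_force: 0.0
```

```bash
python3 v.py b5
```

```text
(no output)
```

View pics/b5.png

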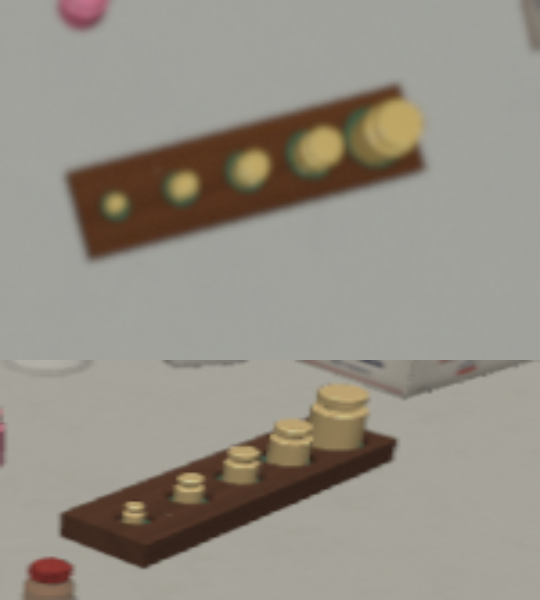

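All five weights are seated upright in their wells, in order of size, and the arm is clear.

```bash
python3 -c "
from h import *
print(order.hand_in())"
```

```text
the job is handed in; nothing more can be done
None
```

All five weights are in their own wells, upright and released, largest to smallest, and the job is handed in at about 31 s on the robot clock; the hand-in returned no verdict.

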